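Put the measuring set back in its caddy

TASK

Put the measuring set away in the wooden caddy: stand each of the three open aluminium measures upright and fully on the cork disc of its own size (small on small, medium on medium, large on large), and lay the green measuring spoon flat in the caddy's long slot. The two lidded canisters do not belong to the set: leave them standing where they are.

Things in the scene. Friction and masses are not known exactly. Their poses are not given: they have to be found in the camera images.
- measure_small: the small one of three aluminium dry measures: a plain open straight-sided cup, 40 mm across, 45 mm tall, wall 3 mm, no lid, no handle, standing mouth up on the counter; loose, roughly 50 g. Origin at the centre of its underside, z up
- measure_medium: the medium one of three aluminium dry measures: a plain open straight-sided cup, 52 mm across, 58 mm tall, wall 3 mm, no lid, no handle, standing mouth up on the counter; loose, roughly 80 g. Origin at the centre of its underside, z up
- measure_large: the large one of three aluminium dry measures: a plain open straight-sided cup, 64 mm across, 72 mm tall, wall 3 mm, no lid, no handle, standing mouth up on the counter; loose, roughly 120 g. Origin at the centre of its underside, z up
- spoon: green plastic measuring spoon lying flat, loose, about 30 g, 157 mm long. Origin on its underside, below the place to grip the handle; +x points to the head: a round cup 36 mm across, 22 mm tall, centred at x = +46 mm (far edge +64). Handle: straight bar 10 mm wide, from 14 to 22 mm above the underside, reaching back to x = -93 mm, where a down-turned foot carries it
- disc_small: the small one of three cork discs lying in a row on the floor of the caddy's wide bay, 60 mm across, 4 mm thick, fixed; the measure of 40 mm belongs on it. Origin at the centre of its underside; its top is 4 mm higher. Disc centres are 96 mm apart; which disc is in which of the three places varies
- disc_medium: the medium one of three cork discs lying in a row on the floor of the caddy's wide bay, 72 mm across, 4 mm thick, fixed; the measure of 52 mm belongs on it. Origin at the centre of its underside; its top is 4 mm higher. Disc centres are 96 mm apart; which disc is in which of the three places varies
- disc_large: the large one of three cork discs lying in a row on the floor of the caddy's wide bay, 84 mm across, 4 mm thick, fixed; the measure of 64 mm belongs on it. Origin at the centre of its underside; its top is 4 mm higher. Disc centres are 96 mm apart; which disc is in which of the three places varies
- caddy: low dark-wood tray fixed to the counter, 300 mm along its x, 176 mm along its y. Floor 8 mm thick; walls 6 mm thick, tops 20 mm above the counter. A wall along x parts a wide bay (inside 288 x 100 mm, centre line y = -32 mm; discs at x = -96, 0, 96 mm) from a long slot for the spoon (inside 288 x 58 mm, centre line y = +53 mm). Origin at the centre of its underside
- canister_short: look-alike that does not belong: aluminium canister closed by a domed lid with a black ball knob, 47 mm across the lid, 72 mm tall with the knob, loose on the counter. Origin at the centre of its underside
- canister_tall: look-alike that does not belong: aluminium canister closed by a domed lid with a black ball knob, 61 mm across the lid, 88 mm tall with the knob, loose on the counter. Origin at the centre of its underside
Not all that is in view belongs to the job. Leave any orange or red look-alike of the measure_large alone.

How it is judged:
At the end, for the whole second after the job is handed in: Each measure upright (0.12 rad) on its own size of disc, within 12 mm of its centre; spoon flat on the long slot's floor, right way up, grip point within 16 mm of the centre line and 90 mm of the middle; canisters upright within 30 mm of their start; all at rest (horizontal distance between measure_small and disc_small below 0.012 m and z of measure_small in the frame of disc_small between 0.001 and 0.007 m and angle between each of measure_small, measure_medium, measure_large, spoon's own z axis and vertical below 0.12 rad and linear speed of each of measure_small, measure_medium, measure_large, spoon below 0.02 m/s and horizontal distance between measure_medium and disc_medium below 0.012 m and z of measure_medium in the frame of disc_medium between 0.001 and 0.007 m and horizontal distance between measure_large and disc_large below 0.012 m and z of measure_large in the frame of disc_large between 0.001 and 0.007 m and y of spoon in the frame of caddy between 0.037 and 0.069 m and x of spoon in the frame of caddy between -0.09 and 0.09 m and z of spoon in the frame of caddy between 0.004 and 0.012 m and distance of each of canister_short, canister_tall from where it was at the start of the episode below 0.03 m and angle between each of canister_short, canister_tall's own z axis and vertical below 0.15 rad); the robot touches nothing.
It fails at once if the short canister is shifted by more than 30 mm or knocked over (distance of canister_short from where it was at the start of the episode above 0.03 m or angle between canister_short's own z axis and vertical above 0.5 rad).
It fails at once if the tall canister is shifted by more than 30 mm or knocked over (distance of canister_tall from where it was at the start of the episode above 0.03 m or angle between canister_tall's own z axis and vertical above 0.5 rad).
It also fails if it takes over 106 s, if anything falls off the work surface, if the arm or the gripper's body presses on something with over 40 N, if the wrist force passes 120 N, or if a joint passes its speed limit or range.

ROBOT

A 7-joint arm with a two-finger parallel gripper is mounted at the origin on the work surface. World frame = base frame: x ahead of the robot, y to its left, z up, the work surface at z = 0. Lengths are in m, angles in rad, forces in N, time in s.
With the tool pointing down it reaches from about 0.4 to 0.925 m from the base axis. Payload 5.6 kg.
Tool frame: the origin (TCP) lies between the finger pads; the fingertips stand 22 mm ahead of it and the grasp point (between the pads) lies 3 mm ahead of it (r.tcp_to_tips is the distance from the TCP to the fingertips, in m); z points along the fingers, y is the line along which they close (so a half turn about z gives the same grasp; the last joint's range is limited). The gripper opens to 85 mm and grips with 20 to 120 N. Pads are 22 mm wide; open, the fingers measure 114 mm over their backs; the gripper's body (76 mm by 85 mm) begins 54 mm behind the grasp point. The pads swing forward as they close: fully open they stand 13 mm farther back than shut.
Start: joints at [1.097, 0.468, -0.012, 1.603, 0.006, 1.071, -0.056], TCP at [0.271, -0.591, 0.253] pointing down, gripper open.
Joint ranges: [-2.53, 2.53], [-0.31, 2.02], [-1.57, 1.55], [0.28, 2.44], [-1.29, 4.43], [0.15, 1.84], [-2.92, 2.92]. Speed limits (rad/s): [2.57, 2.57, 3.14, 3.14, 3.14, 3.14, 3.14].

INTERFACE

Orientations are given as a 3x3 rotation matrix whose columns are the frame's x, y, z axes.
In Python, from plant import r gives the robot as it stands. The module is installed in compiled form; this text tells all that it offers.
- The arm moves only by the tool apply_moves, never from a script. Its argument "commands" is a list of rows, each an object of numbers: "hand": the finger opening in mm, from 0 to 85.4; "x", "y", "z": the shift along the tool's x, y, z in mm; "rx", "ry", "rz": the turn, a rotation vector about the tool's x, y, z in rad. A call has 1 to 10 rows; each row is the pose to reach, as a shift and turn from the pose commanded when the call began, along the tool's axes at that moment; what a row does not reach only later rows make up. A row lasts 1/8 s, in which the tool goes at most 62.5 mm and 10.7 degrees, less where a joint would pass 70% of its speed; a pose out of reach is approached as far as the arm can. A call with a gripper value outside its range is refused whole. The fingers move at their own pace and stop on an object; "squeeze" is the grip in N (left out, the last holds). Time passes only in rows, so rows that repeat a pose let the fingers close. It gives the time, the measured TCP pose, the force, the opening and the grip force at its end, in the units of the state.
- r.state(): the state, without advancing time (a new reading comes with each control period).
- r.get_image(name): name is "scene" or "top" or "wrist"; returns a dict with "img" (400x640x3 uint8, red, green, blue), "vfov" (degrees; the focal length in pixels is half the picture's height over the tangent of half this angle, whatever the lens; pixels are square), "cx", "cy" (the principal point, pixels), "eye" and "attitude" of the camera in the world. Camera axes: x right, y down, z forward; pixel columns grow to the right and rows downward; lengths in m; the calibration is good to about 2 mm. A picture is of the moment at which its call begins. There is no depth.
- r.hand_in(): hands the job in; it is judged then, once.
The state is a dict: "time": time; "qpos": joint angles; "joint_vel": joint speeds; "joint_efforts": joint torques, N m; "tcp_pos": TCP position; "tool_rot": TCP orientation; "ft_force": force on the tool from outside, world axes, zero at the start; "moment": the same for the moment, N m; "gripper_width": finger opening in m; "finger_force": force on a finger pad.
Only numpy, scipy, OpenCV 4.12 (cv2) and the standard library are available. Lean on these libraries where they do the work, as an engineer would, in place of code of your own. Each camera call takes 0.05 s, during which the arm holds its last target. There are 200 camera calls.

## Working session

There is one attempt and no reset: what is moved stays moved. The work goes in short steps, Python scripts to look and compute and a tool call to move; the robot and the scene stay as the last step left them, time stands still between calls to the robot, and variables do not carry over. Pictures are saved under pics/ and viewed, at most 14 in all, crops included, and the job is handed in when it is done.

Besides the shell and the picture viewer there is one more tool, called after "Request:" as name(argument=value, ...), one argument or row to a line, values as JSON. apply_moves: Moves the arm, as the interface text tells. Its arguments: {"type":"object","properties":{"commands":{"type":"array"},"squeeze":{"type":"number"}},"required":["commands"]}

```bash
mkdir -p pics
cat > h.py <<'E'
import numpy as np, cv2
from plant import r
def grab(n,f):
    d=r.get_image(n); cv2.imwrite(f'pics/{f}.png',d['img'][:,:,::-1]); return d
def ray(d,u,v,z):
    f=d['img'].shape[0]/2/np.tan(np.radians(d['vfov'])/2)
    w=np.array(d['attitude'])@np.array([(u-d['cx'])/f,(v-d['cy'])/f,1.]); e=np.array(d['eye'])
    return (e+w*(z-e[2])/w[2])
def proj(d,p):
    f=d['img'].shape[0]/2/np.tan(np.radians(d['vfov'])/2)
    c=np.array(d['attitude']).T@(np.array(p)-np.array(d['eye'])); return c[:2]/c[2]*f+[d['cx'],d['cy']]
E
python3 - <<'E'
from h import *
import pickle
np.set_printoptions(precision=4,suppress=True)
D={}
for n in ("top","scene"):
    d=grab(n,n+'0');D[n]=d; print(n,d['vfov'],d['cx'],d['cy'],d['eye'],d['attitude'])
pickle.dump(D,open('D.pkl','wb'))
s=r.state();print(s['time'],s['tcp_pos'],s['tool_rot'],s['gripper_width'],r.tcp_to_tips)
E
```

```text
top 55.132696630733264 320.1358171355445 197.940507592651 [0.439  0.0173 0.96  ] [[ 0.0106 -0.9911  0.1327]
 [-0.9995 -0.0143 -0.0268]
 [ 0.0285 -0.1323 -0.9908]]
scene 46.85373508600863 314.28271963771283 200.70701669910517 [1.458  0.6679 0.9963] [[-0.6104  0.5076 -0.6081]
 [ 0.7921  0.3975 -0.4633]
 [ 0.0066 -0.7644 -0.6447]]
0.1 [ 0.2712 -0.5902  0.2524] [[ 0.9087  0.4175 -0.0008]
 [ 0.4175 -0.9087  0.0014]
 [-0.0001 -0.0016 -1.    ]] 0.08574200583167493 0.022
```

View pics/top0.png

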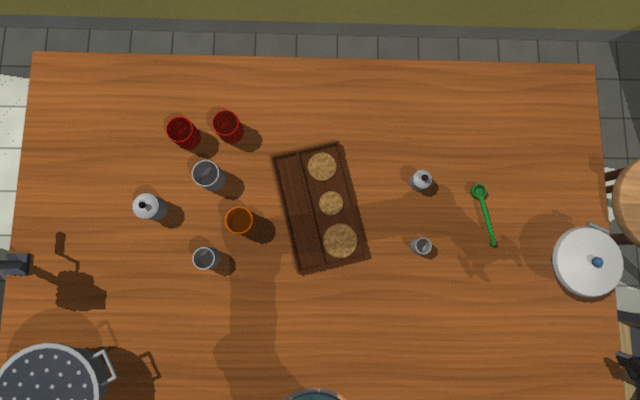

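View pics/scene0.png

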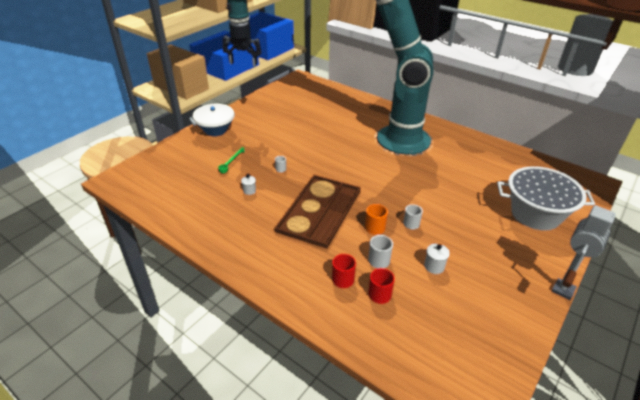

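Top view: the large measure is at (206,174), medium (204,259) and small (422,246). The canisters are at (147,207) tall and (422,180) short. Discs: medium (322,166), small (330,203), large (340,240), with the slot on their left. The spoon runs from its head (479,191) to its foot (493,244).

```bash
cat > m.py <<'E'
from h import *
import pickle
from scipy.optimize import least_squares
np.set_printoptions(precision=4,suppress=True)
D=pickle.load(open('D.pkl','rb'));t=D['top'];s=D['scene']
hsv=cv2.cvtColor(t['img'],cv2.COLOR_RGB2HSV)
def mask(m,u,v,w):
    o=np.zeros(m.shape,np.uint8);o[v-w:v+w,u-w:u+w]=m[v-w:v+w,u-w:u+w]
    n,l,st,c=cv2.connectedComponentsWithStats(o)
    k=1+np.argmax(st[1:,4]);return (l==k).astype(np.uint8)
def cont(m): return max(cv2.findContours(m,0,cv2.CHAIN_APPROX_NONE)[0],key=len)[:,0,:]
vis=cv2.resize(t['img'][:,:,::-1],None,fx=3,fy=3,interpolation=cv2.INTER_CUBIC)
gray=((hsv[:,:,1]<85)&(hsv[:,:,2]>40)).astype(np.uint8)
for n,u,v,R,H in (('large',206,174,.032,.072),('medium',204,259,.026,.058),('small',422,246,.020,.045),('c_short',422,180,.0235,.05),('c_tall',147,207,.0305,.065)):
    m=mask(gray,u,v,26);h=cv2.convexHull(cont(m))[:,0,:]
    cv2.polylines(vis,[h*3+1],True,(0,255,255),1)
    P=np.array([ray(t,a,b,H)[:2] for a,b in h]);c=P.mean(0);nad=np.array(t['eye'])[:2]
    d=(c-nad)/np.linalg.norm(c-nad);Q=P[(P-c)@d>0]
    f=least_squares(lambda q:np.linalg.norm(Q-q[:2],axis=1)-R,c)
    g=least_squares(lambda q:np.linalg.norm(Q-q[:2],axis=1)-q[2],[*c,R])
    print(n,f.x,g.x,'rms',np.sqrt(np.mean(f.fun**2)),'scene px',proj(s,[*f.x,H]))
cork=cv2.inRange(hsv,(8,40,95),(30,190,255))
C=[]
for n,u,v,w in (('dm',322,166,19),('ds',330,203,17),('dl',340,240,21)):
    m=mask(cork,u,v,w);h=cv2.convexHull(cont(m));cv2.polylines(vis,[h*3+1],True,(255,255,0),1)
    (a,b),_,_=cv2.fitEllipse(h);p=ray(t,a,b,.012);C.append(p);print(n,p,cv2.contourArea(h))
C=np.array(C);print(np.linalg.norm(np.diff(C,axis=0),axis=1), 'dir ang',np.arctan2(*(C[2]-C[0])[[1,0]]))
g=cv2.inRange(hsv,(45,90,40),(85,255,255));g=mask(g,486,216,45);h=cv2.convexHull(cont(g))
cv2.polylines(vis,[h*3+1],True,(255,0,255),1)
P=np.array([ray(t,a,b,.022)[:2] for a,b in h[:,0,:]]);
yx=np.argwhere(g)[:,::-1];A=np.array([ray(t,a,b,.018)[:2] for a,b in yx])
l=cv2.fitLine(A.astype(np.float32),cv2.DIST_HUBER,0,1e-4,1e-4).ravel();print('spoon',l,A.mean(0))
ax=l[:2]*np.sign(l[0]); 
q=(P-l[2:])@ax;print('ends',l[2:]+q.min()*ax,l[2:]+q.max()*ax,np.ptp(q))
cv2.imwrite('pics/v1.png',np.hstack([cv2.resize(vis[300:900,330:730],None,fx=1,fy=1),vis[300:900,1150:1550]]))
E
python3 m.py
```

```text
large [0.6135 0.2635] [0.6138 0.2638 0.0317] rms 0.00039781628519442027 scene px [381.5582 242.4071]
medium [0.4166 0.2617] [0.4167 0.2615 0.0261] rms 0.00019969261095301513 scene px [413.8462 209.5017]
small [ 0.4505 -0.2542] [ 0.4504 -0.2539  0.0202] rms 0.0002528082009886892 scene px [280.315  158.6096]
c_short [ 0.6113 -0.2543] [ 0.6114 -0.2546  0.0232] rms 0.00031392195261218753 scene px [248.8966 178.9931]
c_tall [0.5353 0.3989] [0.5355 0.3993 0.0301] rms 0.0003228394222623228 scene px [437.7294 249.7321]
dm [ 0.6473 -0.011   0.012 ] 625.5
ds [ 0.5549 -0.0342  0.012 ] 435.0
dl [ 0.4607 -0.0579  0.012 ] 885.5
[0.0953 0.0971] dir ang -2.895344885945136
spoon [ 0.9707  0.2404  0.5441 -0.4173] [ 0.5441 -0.4173]
ends [ 0.4549 -0.4395] [ 0.6056 -0.4021] 0.15530718247376496
```

View pics/v1.png

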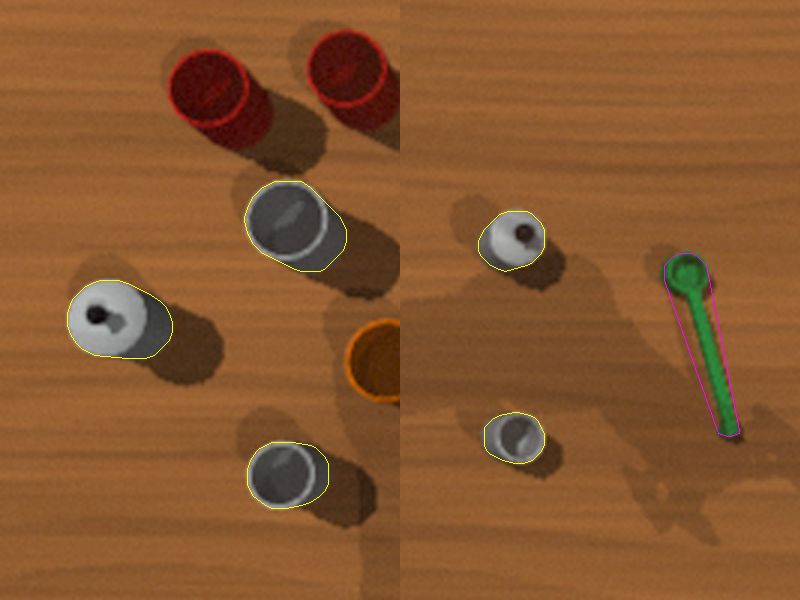

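The rim fits are clean, and the predicted scene pixels match the cups in the scene view. The spoon axis and the caddy axis are both at yaw ≈0.244, so I'll use that yaw throughout. First I move above the small measure.

Request:
apply_moves(
  commands=[
    {"x": 303,"y": -230,"z": 100,"rz": 0.188,"hand": 70},
    {"x": 303,"y": -230,"z": 100,"rz": 0.188,"hand": 70},
    {"x": 303,"y": -230,"z": 100,"rz": 0.188,"hand": 70},
    {"x": 303,"y": -230,"z": 100,"rz": 0.188,"hand": 70},
    {"x": 303,"y": -230,"z": 100,"rz": 0.188,"hand": 70},
    {"x": 303,"y": -230,"z": 100,"rz": 0.188,"hand": 70},
    {"x": 303,"y": -230,"z": 100,"rz": 0.188,"hand": 70},
    {"x": 303,"y": -230,"z": 100,"rz": 0.188,"hand": 70},
    {"x": 303,"y": -230,"z": 100,"rz": 0.188,"hand": 70},
  ],
  squeeze=25,
)

```text
invalid input at $.commands[0]: expected keys hand, x, y, z, rx, ry, rz
```

```bash
cat >> h.py <<'E'
np.set_printoptions(precision=4,suppress=True)
def go(*p):
    s=r.state();R=np.array(s['tool_rot']);t=np.array(s['tcp_pos'])
    yaw=np.arctan2(R[1,0],R[0,0])
    print('t',round(s['time'],2),'tcp',t,'yaw',round(yaw,4),'tilt',R[:2,2],'w',round(s['gripper_width'],4),'ff',s['finger_force'],'F',s['ft_force'])
    for q in p: print(q,'-> mm',np.round(R.T@(np.array(q)-t)*1000,1))
E
python3 -c "
from h import *
go([.4505,-.2542,.035])
d=grab('wrist','w1');print(proj(d,[.4505,-.2542,.045]))"
```

```text
t 0.1 tcp [ 0.2712 -0.5902  0.2524] yaw 0.4307 tilt [-0.0008  0.0014] w 0.0857 ff 0.0 F [ 0.1787  0.8183 -0.2749]
[0.4505, -0.2542, 0.035] -> mm [ 303.3 -230.1  217.7]
[  20.6444 -203.4256]
```

View pics/w1.png

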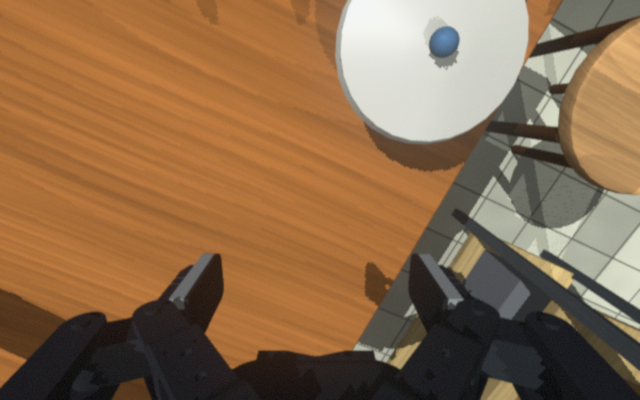

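The wrist view from the start pose shows only the white pan, with its knob at (444,41), and the open fingers near the bottom. The move was refused because every row needs all seven keys.

Request:
apply_moves(
  commands=[
    {"x": 303,"y": -230,"z": 100,"rx": 0,"ry": 0,"rz": 0.188,"hand": 70},
    {"x": 303,"y": -230,"z": 100,"rx": 0,"ry": 0,"rz": 0.188,"hand": 70},
    {"x": 303,"y": -230,"z": 100,"rx": 0,"ry": 0,"rz": 0.188,"hand": 70},
    {"x": 303,"y": -230,"z": 100,"rx": 0,"ry": 0,"rz": 0.188,"hand": 70},
    {"x": 303,"y": -230,"z": 100,"rx": 0,"ry": 0,"rz": 0.188,"hand": 70},
    {"x": 303,"y": -230,"z": 100,"rx": 0,"ry": 0,"rz": 0.188,"hand": 70},
    {"x": 303,"y": -230,"z": 100,"rx": 0,"ry": 0,"rz": 0.188,"hand": 70},
    {"x": 303,"y": -230,"z": 100,"rx": 0,"ry": 0,"rz": 0.188,"hand": 70},
    {"x": 303,"y": -230,"z": 100,"rx": 0,"ry": 0,"rz": 0.188,"hand": 70},
  ],
  squeeze=25,
)

```text
time: 1.27
tcp_pos: [0.4502, -0.2565, 0.1534]
tool_rot: [[0.971, 0.239, -0.0], [0.239, -0.971, -0.001], [-0.0, 0.001, -1.0]]
ft_force: [-0.2, 0.0, -0.5]
gripper_width: 0.07
finger_force: 0.0
```

```bash
python3 -c "
from h import *
go([.4505,-.2542,.035])
d=grab('wrist','w2');print(proj(d,[.4505,-.2542,.045]))"
```

```text
t 1.27 tcp [ 0.4502 -0.2565  0.1534] yaw 0.2409 tilt [-0.0001 -0.0008] w 0.07 ff 0.0 F [-0.1972  0.0485 -0.5442]
[0.4505, -0.2542, 0.035] -> mm [  0.9  -2.3 118.4]
[311.3839 203.6445]
```

View pics/w2.png

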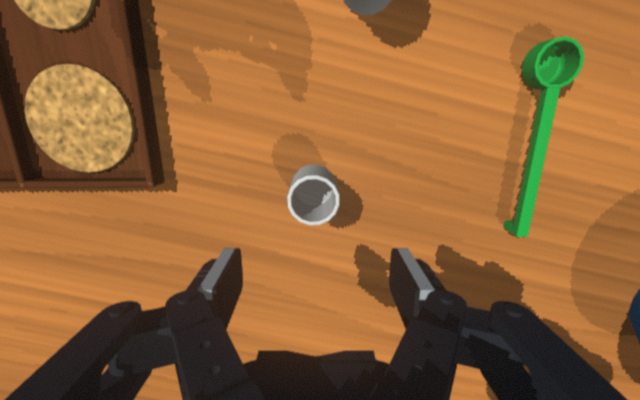

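The wrist view shows the small measure's rim at (313,200), against (311,204) predicted, which is an error of about 2 mm. I descend and grip.

Request:
apply_moves(
  commands=[
    {"x": 2,"y": -3,"z": 60,"rx": 0,"ry": 0,"rz": 0,"hand": 70},
    {"x": 2,"y": -3,"z": 100,"rx": 0,"ry": 0,"rz": 0,"hand": 70},
    {"x": 2,"y": -3,"z": 118,"rx": 0,"ry": 0,"rz": 0,"hand": 70},
    {"x": 2,"y": -3,"z": 118,"rx": 0,"ry": 0,"rz": 0,"hand": 70},
    {"x": 2,"y": -3,"z": 118,"rx": 0,"ry": 0,"rz": 0,"hand": 30},
    {"x": 2,"y": -3,"z": 118,"rx": 0,"ry": 0,"rz": 0,"hand": 30},
    {"x": 2,"y": -3,"z": 118,"rx": 0,"ry": 0,"rz": 0,"hand": 30},
    {"x": 2,"y": -3,"z": 118,"rx": 0,"ry": 0,"rz": 0,"hand": 30},
    {"x": 2,"y": -3,"z": 118,"rx": 0,"ry": 0,"rz": 0,"hand": 30},
  ],
)

```text
time: 2.45
tcp_pos: [0.453, -0.2525, 0.037]
tool_rot: [[0.971, 0.24, 0.003], [0.24, -0.971, -0.002], [0.002, 0.002, -1.0]]
ft_force: [-1.5, -0.0, 7.4]
gripper_width: 0.0395
finger_force: 25.2
```

```bash
python3 -c "
from h import *
go([.5543,-.0344,.12],[.5543,-.0344,.048])"
```

```text
t 2.45 tcp [ 0.453  -0.2525  0.037 ] yaw 0.2427 tilt [ 0.0027 -0.0017] w 0.0395 ff 25.23592511191964 F [-1.504  -0.0401  7.3925]
[0.5543, -0.0344, 0.12] -> mm [ 150.9 -187.2  -83.1]
[0.5543, -0.0344, 0.048] -> mm [ 150.8 -187.4  -11.1]
```

Request:
apply_moves(
  commands=[
    {"x": 0,"y": 0,"z": -60,"rx": 0,"ry": 0,"rz": 0,"hand": 30},
    {"x": 152,"y": -187,"z": -90,"rx": 0,"ry": 0,"rz": 0,"hand": 30},
    {"x": 152,"y": -187,"z": -90,"rx": 0,"ry": 0,"rz": 0,"hand": 30},
    {"x": 152,"y": -187,"z": -90,"rx": 0,"ry": 0,"rz": 0,"hand": 30},
    {"x": 152,"y": -187,"z": -90,"rx": 0,"ry": 0,"rz": 0,"hand": 30},
    {"x": 152,"y": -187,"z": -90,"rx": 0,"ry": 0,"rz": 0,"hand": 30},
    {"x": 152,"y": -187,"z": -90,"rx": 0,"ry": 0,"rz": 0,"hand": 30},
  ],
)

```text
time: 3.32
tcp_pos: [0.5542, -0.0341, 0.1255]
tool_rot: [[0.971, 0.241, 0.0], [0.241, -0.971, -0.001], [-0.0, 0.001, -1.0]]
ft_force: [-0.3, -0.5, -0.6]
gripper_width: 0.0399
finger_force: 25.8
```

```bash
python3 -c "
from h import *
go([.5543,-.0344,.049])
d=grab('wrist','w3')"
```

```text
t 3.33 tcp [ 0.5542 -0.0341  0.1255] yaw 0.243 tilt [ 0.     -0.0007] w 0.0399 ff 25.792161393910646 F [-0.343  -0.5358 -0.6493]
[0.5543, -0.0344, 0.049] -> mm [ 0.   0.3 76.5]
```

View pics/w3.png

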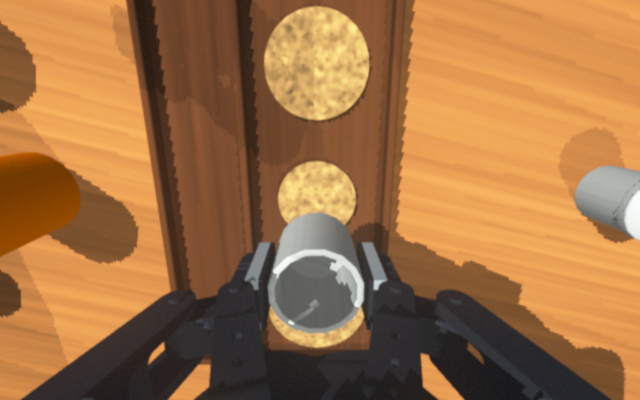

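The small measure is held between the pads, with its rim around (317,291). I lower it onto the small disc.

Request:
apply_moves(
  commands=[
    {"x": 1,"y": 0,"z": 50,"rx": 0,"ry": 0,"rz": 0,"hand": 30},
    {"x": 1,"y": 0,"z": 70,"rx": 0,"ry": 0,"rz": 0,"hand": 30},
    {"x": 1,"y": 0,"z": 77,"rx": 0,"ry": 0,"rz": 0,"hand": 30},
    {"x": 1,"y": 0,"z": 77,"rx": 0,"ry": 0,"rz": 0,"hand": 30},
    {"x": 1,"y": 0,"z": 77,"rx": 0,"ry": 0,"rz": 0,"hand": 60},
    {"x": 1,"y": 0,"z": 77,"rx": 0,"ry": 0,"rz": 0,"hand": 60},
    {"x": 1,"y": 0,"z": 77,"rx": 0,"ry": 0,"rz": 0,"hand": 60},
    {"x": 1,"y": 0,"z": 20,"rx": 0,"ry": 0,"rz": 0,"hand": 60},
    {"x": 1,"y": 0,"z": -40,"rx": 0,"ry": 0,"rz": 0,"hand": 60},
    {"x": 1,"y": 0,"z": -40,"rx": 0,"ry": 0,"rz": 0,"hand": 60},
  ],
)

```text
time: 4.62
tcp_pos: [0.5588, -0.0335, 0.1702]
tool_rot: [[0.971, 0.24, 0.01], [0.24, -0.971, -0.0], [0.01, 0.003, -1.0]]
ft_force: [0.3, 0.1, -0.1]
gripper_width: 0.0601
finger_force: 0.0
```

```bash
python3 -c "
from h import *
go([.4166,.2617,.15],[.4166,.2617,.043])"
```

```text
t 4.62 tcp [ 0.5588 -0.0335  0.1702] yaw 0.2427 tilt [ 0.0101 -0.0004] w 0.0601 ff 0.0 F [ 0.3233  0.0566 -0.1351]
[0.4166, 0.2617, 0.15] -> mm [ -67.3 -320.7   18.7]
[0.4166, 0.2617, 0.043] -> mm [ -68.3 -321.   125.7]
```

Request:
apply_moves(
  commands=[
    {"x": -68,"y": -321,"z": 20,"rx": 0,"ry": 0,"rz": 0,"hand": 82},
    {"x": -68,"y": -321,"z": 20,"rx": 0,"ry": 0,"rz": 0,"hand": 82},
    {"x": -68,"y": -321,"z": 20,"rx": 0,"ry": 0,"rz": 0,"hand": 82},
    {"x": -68,"y": -321,"z": 20,"rx": 0,"ry": 0,"rz": 0,"hand": 82},
    {"x": -68,"y": -321,"z": 20,"rx": 0,"ry": 0,"rz": 0,"hand": 82},
    {"x": -68,"y": -321,"z": 20,"rx": 0,"ry": 0,"rz": 0,"hand": 82},
    {"x": -68,"y": -321,"z": 20,"rx": 0,"ry": 0,"rz": 0,"hand": 82},
    {"x": -68,"y": -321,"z": 20,"rx": 0,"ry": 0,"rz": 0,"hand": 82},
  ],
)

```text
time: 5.62
tcp_pos: [0.4133, 0.2598, 0.1449]
tool_rot: [[0.971, 0.238, -0.0], [0.238, -0.971, -0.001], [-0.0, 0.001, -1.0]]
ft_force: [1.3, -0.4, -0.3]
gripper_width: 0.082
finger_force: 0.0
```

```bash
python3 -c "
from h import *
go([.4166,.2617,.043])
d=grab('wrist','w4');print(proj(d,[.4166,.2617,.058]))
t=grab('top','t4')
g=t['img'][150:260,290:380,::-1]
h=cv2.cvtColor(t['img'],cv2.COLOR_RGB2HSV)
ds=proj(t,[.5543,-.0344,.057]);print(ds)
a=d['img'][:,:,::-1];b=cv2.resize(g,(491,400)[::1],interpolation=cv2.INTER_CUBIC)
cv2.imwrite('pics/c4.png',cv2.resize(np.hstack([a,cv2.resize(g,(327,400),interpolation=cv2.INTER_CUBIC)]),(800,331)))"
```

```text
t 5.62 tcp [0.4133 0.2598 0.1449] yaw 0.2398 tilt [-0.0001 -0.0013] w 0.082 ff 0.0 F [ 1.303  -0.4329 -0.2919]
[0.4166, 0.2617, 0.043] -> mm [  3.7  -1.1 101.9]
[312.7269 209.243 ]
[331.5825 200.4221]
```

View pics/c4.png

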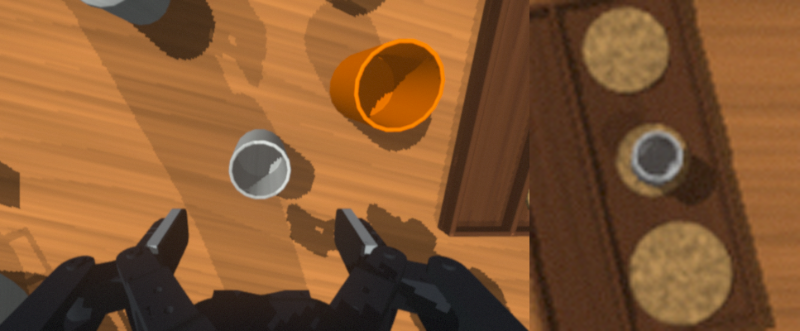

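The medium measure's rim is at about (314,206) in the wrist view, against (313,209) predicted. The small measure stands on its disc.

Request:
apply_moves(
  commands=[
    {"x": 4,"y": -2,"z": 60,"rx": 0,"ry": 0,"rz": 0,"hand": 82},
    {"x": 4,"y": -2,"z": 90,"rx": 0,"ry": 0,"rz": 0,"hand": 82},
    {"x": 4,"y": -2,"z": 102,"rx": 0,"ry": 0,"rz": 0,"hand": 82},
    {"x": 4,"y": -2,"z": 102,"rx": 0,"ry": 0,"rz": 0,"hand": 82},
    {"x": 4,"y": -2,"z": 102,"rx": 0,"ry": 0,"rz": 0,"hand": 42},
    {"x": 4,"y": -2,"z": 102,"rx": 0,"ry": 0,"rz": 0,"hand": 42},
    {"x": 4,"y": -2,"z": 102,"rx": 0,"ry": 0,"rz": 0,"hand": 42},
    {"x": 4,"y": -2,"z": 102,"rx": 0,"ry": 0,"rz": 0,"hand": 42},
    {"x": 4,"y": -2,"z": 102,"rx": 0,"ry": 0,"rz": 0,"hand": 42},
  ],
)

```text
time: 6.85
tcp_pos: [0.4166, 0.2651, 0.0447]
tool_rot: [[0.971, 0.24, 0.002], [0.24, -0.971, 0.001], [0.002, -0.0, -1.0]]
ft_force: [0.0, -0.9, 7.2]
gripper_width: 0.0507
finger_force: 26.2
```

```bash
python3 -c "
from h import *
go([.6474,-.011,.19])
import pickle
d=r.get_image('top');D=pickle.load(open('D.pkl','rb'))
h=cv2.cvtColor(d['img'],cv2.COLOR_RGB2HSV)
g=((h[:,:,1]<85)&(h[:,:,2]>40)).astype(np.uint8);m=np.zeros_like(g);m[180:225,312:352]=g[180:225,312:352]
c=max(cv2.findContours(m,0,1)[0],key=len);(u,v),ax,_=cv2.fitEllipse(cv2.convexHull(c));print(u,v,ax,ray(d,u,v,.057),ray(d,u,v,.050))"
```

```text
t 6.85 tcp [0.4166 0.2651 0.0447] yaw 0.2424 tilt [0.0022 0.001 ] w 0.0507 ff 26.190496366471052 F [ 0.0026 -0.8677  7.2042]
[0.6474, -0.011, 0.19] -> mm [ 158.1  323.3 -145.1]
331.8796691894531 202.0094757080078 (17.059770584106445, 18.19953727722168) [ 0.5505 -0.0351  0.057 ] [ 0.5514 -0.0355  0.05  ]
```

Request:
apply_moves(
  commands=[
    {"x": 0,"y": 0,"z": -60,"rx": 0,"ry": 0,"rz": 0,"hand": 42},
    {"x": 0,"y": 0,"z": -120,"rx": 0,"ry": 0,"rz": 0,"hand": 42},
    {"x": 160,"y": 323,"z": -147,"rx": 0,"ry": 0,"rz": 0,"hand": 42},
    {"x": 160,"y": 323,"z": -147,"rx": 0,"ry": 0,"rz": 0,"hand": 42},
    {"x": 160,"y": 323,"z": -147,"rx": 0,"ry": 0,"rz": 0,"hand": 42},
    {"x": 160,"y": 323,"z": -147,"rx": 0,"ry": 0,"rz": 0,"hand": 42},
    {"x": 160,"y": 323,"z": -147,"rx": 0,"ry": 0,"rz": 0,"hand": 42},
    {"x": 160,"y": 323,"z": -147,"rx": 0,"ry": 0,"rz": 0,"hand": 42},
    {"x": 160,"y": 323,"z": -147,"rx": 0,"ry": 0,"rz": 0,"hand": 42},
    {"x": 160,"y": 323,"z": -147,"rx": 0,"ry": 0,"rz": 0,"hand": 42},
  ],
)

```text
time: 8.15
tcp_pos: [0.648, -0.0096, 0.1902]
tool_rot: [[0.971, 0.241, -0.001], [0.241, -0.971, 0.001], [-0.0, -0.001, -1.0]]
ft_force: [-1.0, 1.2, -0.8]
gripper_width: 0.0504
finger_force: 26.9
```

```bash
python3 -c "
from h import *
go([.6474,-.011,.0567])"
```

```text
t 8.15 tcp [ 0.648  -0.0096  0.1902] yaw 0.2432 tilt [-0.0007  0.0008] w 0.0504 ff 26.907982248812914 F [-0.9896  1.195  -0.8023]
[0.6474, -0.011, 0.0567] -> mm [ -0.9   1.4 133.5]
```

Request:
apply_moves(
  commands=[
    {"x": 1,"y": 1,"z": 60,"rx": 0,"ry": 0,"rz": 0,"hand": 42},
    {"x": 1,"y": 1,"z": 110,"rx": 0,"ry": 0,"rz": 0,"hand": 42},
    {"x": 1,"y": 1,"z": 128,"rx": 0,"ry": 0,"rz": 0,"hand": 42},
    {"x": 1,"y": 1,"z": 134,"rx": 0,"ry": 0,"rz": 0,"hand": 42},
    {"x": 1,"y": 1,"z": 134,"rx": 0,"ry": 0,"rz": 0,"hand": 42},
    {"x": 1,"y": 1,"z": 134,"rx": 0,"ry": 0,"rz": 0,"hand": 72},
    {"x": 1,"y": 1,"z": 134,"rx": 0,"ry": 0,"rz": 0,"hand": 72},
    {"x": 1,"y": 1,"z": 134,"rx": 0,"ry": 0,"rz": 0,"hand": 72},
    {"x": 1,"y": 1,"z": 75,"rx": 0,"ry": 0,"rz": 0,"hand": 72},
    {"x": 1,"y": 1,"z": 15,"rx": 0,"ry": 0,"rz": 0,"hand": 72},
  ],
)

```text
time: 9.4
tcp_pos: [0.6493, -0.0112, 0.1758]
tool_rot: [[0.971, 0.24, -0.002], [0.24, -0.971, 0.0], [-0.002, -0.001, -1.0]]
ft_force: [1.1, 0.1, 0.4]
gripper_width: 0.072
finger_force: 0.0
```

```bash
python3 -c "
from h import *
go([.6137,.2637,.175],[.6137,.2637,.05])"
```

```text
t 9.4 tcp [ 0.6493 -0.0112  0.1758] yaw 0.2427 tilt [-0.002   0.0001] w 0.072 ff 0.0 F [1.0552 0.1306 0.3892]
[0.6137, 0.2637, 0.175] -> mm [  31.5 -275.4    0.9]
[0.6137, 0.2637, 0.05] -> mm [  31.7 -275.3  125.9]
```

Request:
apply_moves(
  commands=[
    {"x": 33,"y": -275,"z": 0,"rx": 0,"ry": 0,"rz": 0,"hand": 85},
    {"x": 33,"y": -275,"z": 0,"rx": 0,"ry": 0,"rz": 0,"hand": 85},
    {"x": 33,"y": -275,"z": 0,"rx": 0,"ry": 0,"rz": 0,"hand": 85},
    {"x": 33,"y": -275,"z": 0,"rx": 0,"ry": 0,"rz": 0,"hand": 85},
    {"x": 33,"y": -275,"z": 0,"rx": 0,"ry": 0,"rz": 0,"hand": 85},
    {"x": 33,"y": -275,"z": 0,"rx": 0,"ry": 0,"rz": 0,"hand": 85},
    {"x": 33,"y": -275,"z": 0,"rx": 0,"ry": 0,"rz": 0,"hand": 85},
    {"x": 33,"y": -275,"z": 0,"rx": 0,"ry": 0,"rz": 0,"hand": 85},
  ],
)

```text
time: 10.4
tcp_pos: [0.6166, 0.2614, 0.1753]
tool_rot: [[0.971, 0.237, 0.0], [0.237, -0.971, -0.001], [0.0, 0.001, -1.0]]
ft_force: [-0.2, -0.0, -0.3]
gripper_width: 0.085
finger_force: 0.0
```

```bash
python3 -c "
from h import *
go([.6137,.2637,.05])
d=grab('wrist','w5');print(proj(d,[.6137,.2637,.072]))"
```

```text
t 10.4 tcp [0.6166 0.2614 0.1753] yaw 0.2396 tilt [ 0.0003 -0.0011] w 0.085 ff 0.0 F [-0.2309 -0.0139 -0.2746]
[0.6137, 0.2637, 0.05] -> mm [ -2.3  -3.1 125.3]
[310.2586 209.8381]
```

View pics/w5.png

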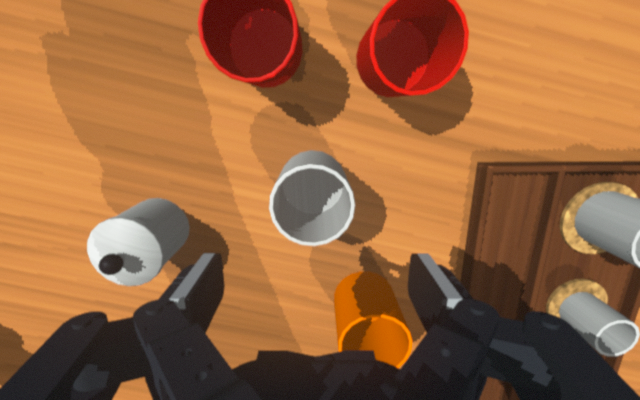

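The large measure's rim is at (312,205), against (310,210) predicted. The finger paths are clear of the red and orange cups and the tall canister.

Request:
apply_moves(
  commands=[
    {"x": -1,"y": -1,"z": 50,"rx": 0,"ry": 0,"rz": 0,"hand": 85},
    {"x": -1,"y": -1,"z": 80,"rx": 0,"ry": 0,"rz": 0,"hand": 85},
    {"x": -1,"y": -1,"z": 105,"rx": 0,"ry": 0,"rz": 0,"hand": 85},
    {"x": -1,"y": -1,"z": 125,"rx": 0,"ry": 0,"rz": 0,"hand": 85},
    {"x": -1,"y": -1,"z": 125,"rx": 0,"ry": 0,"rz": 0,"hand": 85},
    {"x": -1,"y": -1,"z": 125,"rx": 0,"ry": 0,"rz": 0,"hand": 54},
    {"x": -1,"y": -1,"z": 125,"rx": 0,"ry": 0,"rz": 0,"hand": 54},
    {"x": -1,"y": -1,"z": 125,"rx": 0,"ry": 0,"rz": 0,"hand": 54},
    {"x": -1,"y": -1,"z": 125,"rx": 0,"ry": 0,"rz": 0,"hand": 54},
  ],
)

```text
time: 11.58
tcp_pos: [0.6156, 0.2648, 0.0517]
tool_rot: [[0.971, 0.24, 0.002], [0.24, -0.971, 0.001], [0.002, -0.0, -1.0]]
ft_force: [-0.2, -1.4, 5.5]
gripper_width: 0.0643
finger_force: 28.4
```

```bash
python3 -c "
from h import *
go([.4612,-.0578,.19])"
```

```text
t 11.57 tcp [0.6156 0.2648 0.0517] yaw 0.2426 tilt [0.0022 0.0009] w 0.0643 ff 28.44712123274803 F [-0.2163 -1.3835  5.4807]
[0.4612, -0.0578, 0.19] -> mm [-227.   276.1 -138.9]
```

Request:
apply_moves(
  commands=[
    {"x": 0,"y": 0,"z": -60,"rx": 0,"ry": 0,"rz": 0,"hand": 54},
    {"x": 0,"y": 0,"z": -120,"rx": 0,"ry": 0,"rz": 0,"hand": 54},
    {"x": -226,"y": 276,"z": -140,"rx": 0,"ry": 0,"rz": 0,"hand": 54},
    {"x": -226,"y": 276,"z": -140,"rx": 0,"ry": 0,"rz": 0,"hand": 54},
    {"x": -226,"y": 276,"z": -140,"rx": 0,"ry": 0,"rz": 0,"hand": 54},
    {"x": -226,"y": 276,"z": -140,"rx": 0,"ry": 0,"rz": 0,"hand": 54},
    {"x": -226,"y": 276,"z": -140,"rx": 0,"ry": 0,"rz": 0,"hand": 54},
    {"x": -226,"y": 276,"z": -140,"rx": 0,"ry": 0,"rz": 0,"hand": 54},
    {"x": -226,"y": 276,"z": -140,"rx": 0,"ry": 0,"rz": 0,"hand": 54},
    {"x": -226,"y": 276,"z": -140,"rx": 0,"ry": 0,"rz": 0,"hand": 54},
  ],
)

```text
time: 12.82
tcp_pos: [0.4618, -0.0571, 0.1904]
tool_rot: [[0.971, 0.241, 0.0], [0.241, -0.971, 0.0], [0.001, -0.0, -1.0]]
ft_force: [0.2, 0.2, -0.9]
gripper_width: 0.0648
finger_force: 29.3
```

Request:
apply_moves(
  commands=[
    {"x": 0,"y": 0,"z": 0,"rx": 0,"ry": 0,"rz": 0,"hand": 54},
    {"x": 0,"y": 0,"z": 0,"rx": 0,"ry": 0,"rz": 0,"hand": 54},
  ],
)

```text
time: 13.08
tcp_pos: [0.4619, -0.0566, 0.1901]
tool_rot: [[0.97, 0.242, -0.0], [0.242, -0.97, 0.0], [-0.0, -0.0, -1.0]]
ft_force: [-0.4, -0.6, -1.5]
gripper_width: 0.0641
finger_force: 29.3
```

```bash
python3 -c "
from h import *
go([.4612,-.0578,.0637])"
```

```text
t 13.07 tcp [ 0.4619 -0.0566  0.1901] yaw 0.2449 tilt [-0.0003  0.0003] w 0.0641 ff 29.305489026010036 F [-0.4307 -0.6452 -1.5362]
[0.4612, -0.0578, 0.0637] -> mm [ -0.9   1.  126.4]
```

Request:
apply_moves(
  commands=[
    {"x": 0,"y": 1,"z": 60,"rx": 0,"ry": 0,"rz": 0,"hand": 54},
    {"x": 0,"y": 1,"z": 105,"rx": 0,"ry": 0,"rz": 0,"hand": 54},
    {"x": 0,"y": 1,"z": 121,"rx": 0,"ry": 0,"rz": 0,"hand": 54},
    {"x": 0,"y": 1,"z": 127,"rx": 0,"ry": 0,"rz": 0,"hand": 54},
    {"x": 0,"y": 1,"z": 127,"rx": 0,"ry": 0,"rz": 0,"hand": 54},
    {"x": 0,"y": 1,"z": 127,"rx": 0,"ry": 0,"rz": 0,"hand": 82},
    {"x": 0,"y": 1,"z": 127,"rx": 0,"ry": 0,"rz": 0,"hand": 82},
    {"x": 0,"y": 1,"z": 127,"rx": 0,"ry": 0,"rz": 0,"hand": 82},
    {"x": 0,"y": 1,"z": 70,"rx": 0,"ry": 0,"rz": 0,"hand": 82},
    {"x": 0,"y": 1,"z": 10,"rx": 0,"ry": 0,"rz": 0,"hand": 82},
  ],
)

```text
time: 14.32
tcp_pos: [0.4611, -0.0586, 0.1809]
tool_rot: [[0.971, 0.24, -0.003], [0.24, -0.971, 0.0], [-0.002, -0.001, -1.0]]
ft_force: [1.6, -0.0, -0.5]
gripper_width: 0.0824
finger_force: 0.0
```

```bash
python3 -c "
from h import *
go([.5445,-.4173,.15],[.5445,-.4173,.026])"
```

```text
t 14.32 tcp [ 0.4611 -0.0586  0.1809] yaw 0.2428 tilt [-0.0026  0.0004] w 0.0824 ff 0.0 F [ 1.6327 -0.0006 -0.5453]
[0.5445, -0.4173, 0.15] -> mm [ -5.3 368.2  30.6]
[0.5445, -0.4173, 0.026] -> mm [ -5.  368.4 154.6]
```

Request:
apply_moves(
  commands=[
    {"x": -4,"y": 368,"z": 30,"rx": 0,"ry": 0,"rz": 0,"hand": 35},
    {"x": -4,"y": 368,"z": 30,"rx": 0,"ry": 0,"rz": 0,"hand": 35},
    {"x": -4,"y": 368,"z": 30,"rx": 0,"ry": 0,"rz": 0,"hand": 35},
    {"x": -4,"y": 368,"z": 30,"rx": 0,"ry": 0,"rz": 0,"hand": 35},
    {"x": -4,"y": 368,"z": 30,"rx": 0,"ry": 0,"rz": 0,"hand": 35},
    {"x": -4,"y": 368,"z": 30,"rx": 0,"ry": 0,"rz": 0,"hand": 35},
    {"x": -4,"y": 368,"z": 30,"rx": 0,"ry": 0,"rz": 0,"hand": 35},
    {"x": -4,"y": 368,"z": 30,"rx": 0,"ry": 0,"rz": 0,"hand": 35},
    {"x": -4,"y": 368,"z": 30,"rx": 0,"ry": 0,"rz": 0,"hand": 35},
    {"x": -4,"y": 368,"z": 30,"rx": 0,"ry": 0,"rz": 0,"hand": 35},
  ],
)

```text
time: 15.58
tcp_pos: [0.5469, -0.4155, 0.1508]
tool_rot: [[0.97, 0.242, 0.0], [0.242, -0.97, 0.0], [0.0, 0.0, -1.0]]
ft_force: [-0.5, 0.7, -0.0]
gripper_width: 0.0353
finger_force: 0.0
```

```bash
python3 -c "
from h import *
go([.5445,-.4173,.026])
d=grab('wrist','w6');print(proj(d,[.5445,-.4173,.022]))
t=r.get_image('top');
cv2.imwrite('pics/t6.png',np.hstack([d['img'][:,:,::-1][:,100:500],cv2.resize(t['img'][120:260,260:380],(343,400),interpolation=cv2.INTER_CUBIC)[:,:,::-1]]))"
```

```text
t 15.57 tcp [ 0.5469 -0.4155  0.1508] yaw 0.2446 tilt [0.0005 0.0001] w 0.0353 ff 0.0 F [-0.5471  0.744  -0.0412]
[0.5445, -0.4173, 0.026] -> mm [ -2.8   1.1 124.8]
[315.8271 200.4633]
```

View pics/t6.png

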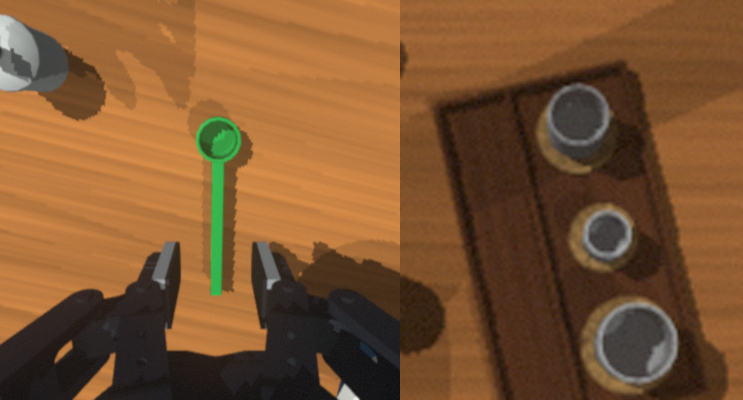

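All three measures stand on their own discs. The spoon handle is vertical between the open pads at column ≈317, with its head at (319,139). I descend to grip the handle.

Request:
apply_moves(
  commands=[
    {"x": -2,"y": 1,"z": 60,"rx": 0,"ry": 0,"rz": 0,"hand": 35},
    {"x": -2,"y": 1,"z": 100,"rx": 0,"ry": 0,"rz": 0,"hand": 35},
    {"x": -2,"y": 1,"z": 120,"rx": 0,"ry": 0,"rz": 0,"hand": 35},
    {"x": -2,"y": 1,"z": 120,"rx": 0,"ry": 0,"rz": 0,"hand": 35},
    {"x": -2,"y": 1,"z": 120,"rx": 0,"ry": 0,"rz": 0,"hand": 2},
    {"x": -2,"y": 1,"z": 120,"rx": 0,"ry": 0,"rz": 0,"hand": 2},
    {"x": -2,"y": 1,"z": 120,"rx": 0,"ry": 0,"rz": 0,"hand": 2},
    {"x": -2,"y": 1,"z": 120,"rx": 0,"ry": 0,"rz": 0,"hand": 2},
    {"x": -2,"y": 1,"z": 120,"rx": 0,"ry": 0,"rz": 0,"hand": 2},
  ],
)

```text
time: 16.8
tcp_pos: [0.546, -0.4192, 0.0325]
tool_rot: [[0.971, 0.24, 0.003], [0.24, -0.971, -0.002], [0.002, 0.003, -1.0]]
ft_force: [-0.5, -0.0, 7.4]
gripper_width: 0.0089
finger_force: 27.3
```

```bash
python3 -c "
from h import *
go([.5433,.0504,.15])"
```

```text
t 16.8 tcp [ 0.546  -0.4192  0.0325] yaw 0.2427 tilt [ 0.003  -0.0021] w 0.0089 ff 27.286759614944458 F [-0.4614 -0.0019  7.3994]
[0.5433, 0.0504, 0.15] -> mm [ 110.6 -456.2 -118.5]
```

Request:
apply_moves(
  commands=[
    {"x": 0,"y": 0,"z": -60,"rx": 0,"ry": 0,"rz": 0,"hand": 2},
    {"x": 0,"y": 0,"z": -120,"rx": 0,"ry": 0,"rz": 0,"hand": 2},
    {"x": 0,"y": 0,"z": -170,"rx": 0,"ry": 0,"rz": 0,"hand": 2},
    {"x": 0,"y": 0,"z": -170,"rx": 0,"ry": 0,"rz": 0,"hand": 2},
  ],
)

```text
time: 17.3
tcp_pos: [0.5469, -0.42, 0.2064]
tool_rot: [[0.971, 0.24, 0.008], [0.24, -0.971, -0.006], [0.007, 0.008, -1.0]]
ft_force: [0.5, -0.1, -0.5]
gripper_width: 0.0095
finger_force: 26.5
```

Request:
apply_moves(
  commands=[
    {"x": 111,"y": -456,"z": 0,"rx": 0,"ry": 0,"rz": 0,"hand": 2},
    {"x": 111,"y": -456,"z": 0,"rx": 0,"ry": 0,"rz": 0,"hand": 2},
    {"x": 111,"y": -456,"z": 0,"rx": 0,"ry": 0,"rz": 0,"hand": 2},
    {"x": 111,"y": -456,"z": 0,"rx": 0,"ry": 0,"rz": 0,"hand": 2},
    {"x": 111,"y": -456,"z": 0,"rx": 0,"ry": 0,"rz": 0,"hand": 2},
    {"x": 111,"y": -456,"z": 0,"rx": 0,"ry": 0,"rz": 0,"hand": 2},
    {"x": 111,"y": -456,"z": 0,"rx": 0,"ry": 0,"rz": 0,"hand": 2},
    {"x": 111,"y": -456,"z": 0,"rx": 0,"ry": 0,"rz": 0,"hand": 2},
    {"x": 111,"y": -456,"z": 0,"rx": 0,"ry": 0,"rz": 0,"hand": 2},
    {"x": 111,"y": -456,"z": 0,"rx": 0,"ry": 0,"rz": 0,"hand": 2},
  ],
)

```text
time: 18.55
tcp_pos: [0.5424, 0.0498, 0.1996]
tool_rot: [[0.971, 0.239, -0.001], [0.239, -0.971, -0.001], [-0.001, 0.001, -1.0]]
ft_force: [0.2, 0.3, 0.0]
gripper_width: 0.0091
finger_force: 26.5
```

```bash
python3 -c "
from h import *
go([.5433,.0504,.0405])
d=grab('wrist','w7')
f=[.5336,.048,.008]
print(proj(d,[.5336+.97*.1,.048+.2436*.1,.008]),proj(d,[.5336+.97*.05,.048+.2436*.05,.008]))"
```

```text
t 18.55 tcp [0.5424 0.0498 0.1996] yaw 0.2418 tilt [-0.0012 -0.001 ] w 0.0091 ff 26.473386883735657 F [0.1998 0.3193 0.0171]
[0.5433, 0.0504, 0.0405] -> mm [  1.2  -0.5 159.1]
[313.6217  83.6206] [313.8786 138.1906]
```

View pics/w7.png

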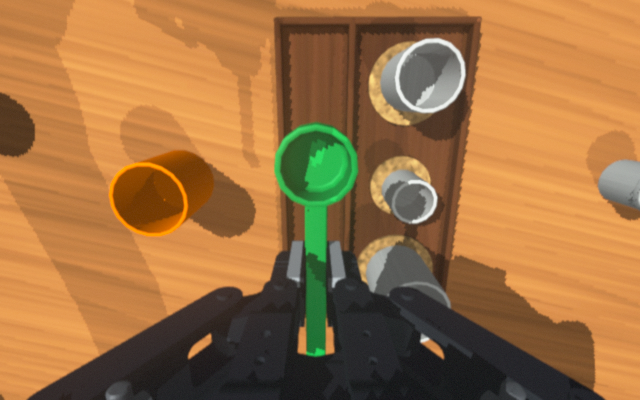

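The spoon is level and centred over the slot: handle at column 316, slot between about 287 and 350. I lower it and release with a small opening.

Request:
apply_moves(
  commands=[
    {"x": 0,"y": 0,"z": 60,"rx": 0,"ry": 0,"rz": 0,"hand": 2},
    {"x": 0,"y": 0,"z": 110,"rx": 0,"ry": 0,"rz": 0,"hand": 2},
    {"x": 0,"y": 0,"z": 145,"rx": 0,"ry": 0,"rz": 0,"hand": 2},
    {"x": 0,"y": 0,"z": 158,"rx": 0,"ry": 0,"rz": 0,"hand": 2},
    {"x": 0,"y": 0,"z": 159,"rx": 0,"ry": 0,"rz": 0,"hand": 2},
    {"x": 0,"y": 0,"z": 159,"rx": 0,"ry": 0,"rz": 0,"hand": 2},
  ],
)

```text
time: 19.35
tcp_pos: [0.5437, 0.0504, 0.0421]
tool_rot: [[0.971, 0.239, 0.002], [0.239, -0.971, -0.0], [0.002, 0.0, -1.0]]
ft_force: [0.6, -0.6, -0.0]
gripper_width: 0.0094
finger_force: 27.0
```

Request:
apply_moves(
  commands=[
    {"x": 0,"y": 0,"z": 0,"rx": 0,"ry": 0,"rz": 0,"hand": 20},
    {"x": 0,"y": 0,"z": 0,"rx": 0,"ry": 0,"rz": 0,"hand": 20},
    {"x": 0,"y": 0,"z": 0,"rx": 0,"ry": 0,"rz": 0,"hand": 20},
    {"x": 0,"y": 0,"z": -30,"rx": 0,"ry": 0,"rz": 0,"hand": 20},
    {"x": 0,"y": 0,"z": -90,"rx": 0,"ry": 0,"rz": 0,"hand": 20},
    {"x": 0,"y": 0,"z": -150,"rx": 0,"ry": 0,"rz": 0,"hand": 20},
    {"x": -100,"y": -200,"z": -170,"rx": 0,"ry": 0,"rz": 0,"hand": 20},
    {"x": -100,"y": -200,"z": -170,"rx": 0,"ry": 0,"rz": 0,"hand": 20},
    {"x": -100,"y": -200,"z": -170,"rx": 0,"ry": 0,"rz": 0,"hand": 20},
    {"x": -100,"y": -200,"z": -170,"rx": 0,"ry": 0,"rz": 0,"hand": 20},
  ],
)

```text
time: 20.6
tcp_pos: [0.3955, 0.2233, 0.2119]
tool_rot: [[0.97, 0.244, 0.001], [0.244, -0.97, 0.001], [0.001, -0.0, -1.0]]
ft_force: [-0.0, -0.7, -0.0]
gripper_width: 0.02
finger_force: 0.0
```

Run:
```python
from h import *
go()
d=grab('top','t8');s=grab('scene','s8')
h=cv2.cvtColor(d['img'],cv2.COLOR_RGB2HSV)
g=((h[:,:,1]<85)&(h[:,:,2]>60)).astype(np.uint8)
for n,D,R,H in (('dm',(.6474,-.011),.026,.07),('ds',(.5543,-.0344),.02,.057),('dl',(.4612,-.0578),.032,.084)):
    u,v=proj(d,[*D,H]).astype(int);m=np.zeros_like(g);m[v-20:v+20,u-20:u+20]=g[v-20:v+20,u-20:u+20]
    c=max(cv2.findContours(m,0,1)[0],key=len);(a,b),R=cv2.minEnclosingCircle(c);p=ray(d,a,b,H)
    print(n,R,(p[:2]-D)*1000)
m=cv2.inRange(h,(45,90,40),(85,255,255));yx=np.argwhere(m)[:,::-1]
A=np.array([ray(d,a,b,.026)[:2] for a,b in yx]);X=np.array([.97,.2436]);Y=np.array([-.2436,.97]);Q=(A-[.5336,.048])
print('spoon x',(Q@X).min(),(Q@X).max(),'y',np.median(Q@Y),(Q@Y).min(),(Q@Y).max())
cv2.imwrite('pics/c8.png',np.hstack([cv2.resize(d['img'][120:300,130:440],(465,400)),cv2.resize(s['img'][150:260,240:340],(335,400),interpolation=cv2.INTER_CUBIC)])[:,:,::-1])
```

```text
t 20.6 tcp [0.3955 0.2233 0.2119] yaw 0.2462 tilt [0.0006 0.0006] w 0.02 ff 0.0 F [-0.027  -0.6713 -0.0162]
dm 13.119521141052246 [-2.8643  1.815 ]
ds 9.124655723571777 [-3.747  -0.0326]
dl 14.801009178161621 [-0.7057  0.0625]
spoon x -0.36002328075435913 0.07401177533069057 y 0.000888424147885758 -0.017827521156362627 0.5245136035440947
```

View pics/c8.png

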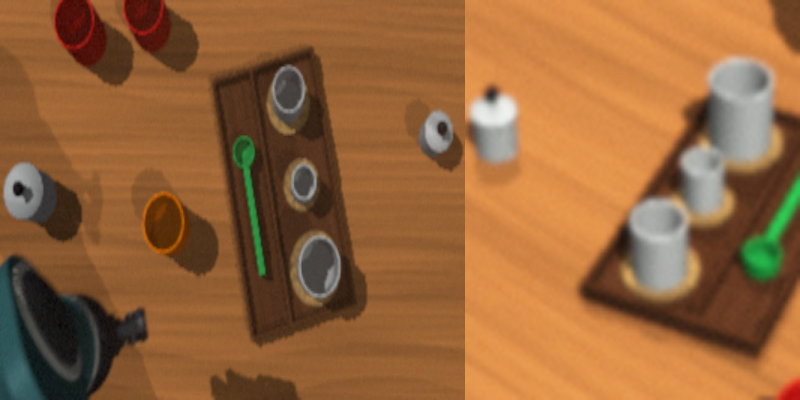

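The three measures stand on their discs, within about 4 mm of centre. The spoon lies along the slot and the canisters have not moved. The arm is clear, so I'm handing in.

```bash
python3 -c "
from plant import r
print(r.hand_in())"
```

```text
the job is handed in; nothing more can be done
None
```

The measuring set is in the caddy and the job is handed in: by the last top view each measure is within about 4 mm of its own disc's centre, the spoon lies along the slot, and the canisters look unmoved; the hand-in returned no verdict.

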